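# Load a sanding drum onto its mandrel and rack it

### The arm

A 6-joint arm with a two-finger parallel gripper is mounted at the origin on the work surface. World frame = base frame: x ahead of the robot, y to its left, z up, the work surface at z = 0. Lengths are in m, angles in degrees, forces in N, time in s.
With the tool pointing down it reaches from about 0.4 to 0.825 m from the base axis. Payload 7 kg.
Tool frame: the origin (TCP) lies midway between the tips of the shut fingers; the grasp point (between the pads) lies 19 mm behind it; z points along the fingers, y is the line along which they close (so a half turn about z gives the same grasp; the last joint's range is limited). The gripper opens to 88 mm and grips with 3 to 60 N. Pads are 19 mm wide; open, the fingers measure 130 mm over their backs; the gripper's body (78 mm by 193 mm) begins 47 mm behind the grasp point.
Start: joints at [82.626, 20.546, 0.682, 0, -70.136, -16.507], TCP at [0.273, 0.617, 0.227] pointing down, gripper open.
Joint ranges: [-176.03, 176.03], [-82.01, 121.73], [-58.28, 71.71], [-173.87, 95.51], [-174.79, -0.11], [-173.66, 173.66]. Speed limits (degrees/s): [136.94, 136.94, 172.46, 180, 180, 180].

### API

Orientations are given as [roll, pitch, yaw] about the fixed x, y, z axes, in that order (R = Rz(yaw) Ry(pitch) Rx(roll)).
In Python, from plant import * gives the robot as it stands.
- The arm moves only by the tool move_arm, never from a script. Its argument "commands" is a list of rows, each a list of 7 numbers: the shift along the world's x, y, z in mm, then the turn, a rotation vector about the world's x, y, z in degrees, then the opening in per cent of the stroke, from 0 (shut) to 100 (fully open). In form: [[x, y, z, rx, ry, rz, fingers], ...]. A call has 1 to 20 rows; each row shifts and turns the commanded pose from where the row before left it; what a row does not reach is not made up. A row lasts 1/10 s, in which the tool goes at most 50 mm and 8.59 degrees, less where a joint would pass 70% of its speed; a pose out of reach is approached as far as the arm can. A call with a gripper value outside its range is refused whole. The fingers move at their own pace and stop on an object; "squeeze" is the grip in N (left out, the last holds). Time passes only in rows, so rows that do not move let the fingers close. It gives the time, the measured TCP pose, the force and the opening at its end, in the units of the state.
- get_state(): the state, without advancing time (a new reading comes with each control period).
- capture(name): name is "scene" or "top" or "wrist"; returns a dict with "frame" (420x560x3 uint8, blue, green, red), "camera_matrix" (3x3 intrinsics, pixels), "world_to_cam" (4x4, takes a point from world to camera coordinates); the wrist camera has in their place "tool_from_camera" (4x4, takes a point from camera to tool coordinates, whose origin is the TCP and whose axes are the flange's). Camera axes: x right, y up, looking along -z (the intrinsics and any distortion apply to the point x, -y, -z); pixel columns grow to the right and rows downward; lengths in m; the calibration is good to about 2 mm. The wrist camera is an equidistant fisheye: a pixel r from the principal point sees the ray r / f radians off the axis. A picture is of the moment at which its call begins: read the wrist's pose just before it. There is no depth.
- close_job(): hands the job in, once; it reports no verdict.
The state is a dict: "time_s": time; "joints": joint angles; "qd": joint speeds; "joint_torque": joint torques, N m; "tcp_pos": TCP position; "eef_rot": TCP orientation; "contact_force": force on the tool from outside, world axes, zero at the start; "moment": the same for the moment, N m; "gripper_width": finger opening in m.
Only numpy, scipy, OpenCV 4.12 (cv2) and the standard library are available. Lean on these libraries where they do the work, as an engineer would, in place of code of your own. Each camera call takes 0.05 s, during which the arm holds its last target. There are 200 camera calls.

### The job

Pick the mandrel off its stand by the blue handle, thread it through the bore of the sanding drum lying in the cradle, and push until the drum is bedded against the brass collar and firmly pressed into the sprung orange stop: hold about 10 N of push for half a second, and never load the drum with as much as 15 N. Then lift the drum out on the mandrel and lay the mandrel gently back in both notches of its stand, pointing the same way as before, with the drum still up against the collar; let go and leave it at rest. Do not touch the drum with the gripper, and leave the grinder handpiece, the jar and the burr block where they are.

Things in the scene. Friction and masses are not known exactly. Their poses are not given: they have to be found in the camera images.
- mandrel: Mandrel 244 mm long, 120 g, lying level in the stand. Origin on its axis at the brass collar's seat face, x along the axis to the tip, z up. Spindle 12 mm dia. from x = 0 to its rounded tip at x = +102 mm; brass collar 34 mm dia., x = -6 to 0; blue handle 16 x 16 mm square (sides along y, z), x = -6 to -112 mm; tail 12 mm dia., x = -112 to -142 mm.
- handle (a point): Point on the mandrel's axis at x = -72 mm, in the blue handle: gripped here, the gripper stays clear of cradle and stand. Axes as the mandrel's.
- drum: Sanding drum, red-brown sleeve on black rubber: a hollow cylinder 50 mm in diameter, 50 mm long, 15 mm through bore, 60 to 130 g. Origin on its axis at mid length, x along the axis (end faces at x = -25 and +25 mm). It lies in the cradle's V trough, axis level and along the cradle's x, and slides along the trough.
- cradle: Fixed cradle: blue plate, aluminium V trough (x = -14 to +100 mm, 66 mm high, 70 mm wide). Origin at the plate's underside below the trough's centre line; x is the push-in direction, z up. The drum lies with its axis 70 mm above the origin, its middle within 6 mm of x = 0. Plate from x = -25 to +175 mm; two cheeks 92 mm high, 30 mm apart, somewhere beyond x = 102 mm.
- trough (a point): Point on the drum's axis line, 70 mm above the cradle's origin; axes as the cradle's. In the trough beyond the drum stands an orange fork stop, open in the middle (22 mm) and upwards for the spindle, sprung along +x (3 N/mm, 20 mm travel). Its rest face is clamped anywhere from x = 36 to 76 mm of this point, each time elsewhere, not measured: feel for it.
- stand: Fixed stand: wooden base 245 x 70 x 8 mm, two grey V-notched posts (12 mm long in x, 55 mm high) at x = -125 and +80 mm. Origin at the underside, below the place of the collar's seat face: the mandrel rests with its origin 45 mm above it, tail in one post, spindle in the other, its x along the stand's x, with some 7 mm of play either way.
- handpiece: Bystander: grinder handpiece, grey, 155 mm long, 31 mm thick, lying; origin at its underside. Leave it alone.
- tin: Bystander: amber jar with white cap, 48 mm in diameter, 50 mm high, origin at its underside. Leave it alone.
- burr_block: Bystander: dark wooden block 60 x 120 x 22 mm with upright burrs to 60 mm high, origin at its underside. Leave it alone.
Things that resemble listed ones, but are neither listed nor needed, are in the scene too. There is more than one size of the drum; the job needs the middle-sized.

How it is judged (in metres and radians):
On the way, in this order (a step that is already met when the one before it is completed fails the run):
1. the drum is threaded, bedded against the collar (within 4 mm) and pressed into the cradle's sprung stop with more than 8 N (x of drum in the frame of mandrel between 0.02 and 0.029 m and y of drum in the frame of mandrel between -0.005 and 0.005 m and z of drum in the frame of mandrel between -0.005 and 0.005 m and contact force between mandrel and drum above 8 N and contact force between drum and cradle above 8 N), for 0.3 s.
2. the drum is carried on the mandrel, clear of the cradle (x of drum in the frame of mandrel between 0.02 and 0.029 m and y of drum in the frame of mandrel between -0.005 and 0.005 m and z of drum in the frame of mandrel between -0.005 and 0.005 m and z of drum in the frame of cradle above 0.09 m and contact force between drum and cradle below 0.1 N), for 0.3 s.
At the end, for the whole second after the job is handed in: Mandrel at rest in both stand notches (origin 41-48 mm above the stand's, within 4 mm sideways, 12 mm lengthwise, axis within 0.05 rad), drum at rest on its spindle within about 4 mm of the collar (drum origin at mandrel x 20 to 29 mm), clear of the stand (x of drum in the frame of mandrel between 0.02 and 0.029 m and y of drum in the frame of mandrel between -0.005 and 0.005 m and z of drum in the frame of mandrel between -0.005 and 0.005 m and z of mandrel in the frame of stand between 0.041 and 0.048 m and y of mandrel in the frame of stand between -0.004 and 0.004 m and x of mandrel in the frame of stand between -0.012 and 0.012 m and angle between the x axis of mandrel and the x axis of stand, either way round below 0.05 rad and contact force between mandrel and stand above 0.3 N and contact force between drum and stand below 0.1 N and linear speed of each of mandrel, drum below 0.02 m/s); the robot touches nothing.
It fails at once if the mandrel loads the drum with 15 N or more (contact force between mandrel and drum above 15 N).
It fails at once if the gripper touches the drum (contact force between any of the fingers, the arm and drum above 0.5 N).
It fails at once if the mandrel is slammed or forced into the stand (over 40 N in all at its posts) (contact force between mandrel and stand above 40 N).
It fails at once if a bystander is moved more than 15 mm (distance of any of handpiece, tin, burr_block from where it was at the start of the episode above 0.015 m).
It also fails if it takes over 72 s, if anything falls off the work surface, if the arm or the gripper's body presses on something with over 40 N, if the wrist force passes 120 N, or if a joint passes its speed limit or range.

## Working session

There is one attempt and no reset: what is moved stays moved. The work goes in short steps, Python scripts to look and compute and a tool call to move; the robot and the scene stay as the last step left them, time stands still between calls to the robot, and variables do not carry over. Pictures are saved under pics/ and viewed, on a budget of 10 in all, crops included, one or two more only if the job needs it, and the job is handed in when it is done.

Besides the shell and the picture viewer there is one more tool, called by a JSON object that holds its "method" and its "body". move_arm: Moves the arm, as the interface text tells. Its arguments: {"type":"object","properties":{"commands":{"type":"array"},"squeeze":{"type":"number"}},"required":["commands"]}

```bash
mkdir -p pics; ls; cat > h.py <<'E'
from plant import *
import numpy as np, cv2
def ray(c,u,v):
    K=np.array(c["camera_matrix"]);T=np.linalg.inv(np.array(c["world_to_cam"]))
    d=np.linalg.inv(K)@[u,v,1]; d=np.array([d[0],-d[1],-d[2]])
    return T[:3,3],T[:3,:3]@d
def onplane(c,u,v,z):
    o,d=ray(c,u,v); return o+d*(z-o[2])/d[2]
def proj(c,p):
    q=np.array(c["world_to_cam"])@np.r_[p,1]; q=np.array(c["camera_matrix"])@[q[0],-q[1],-q[2]]; return q[:2]/q[2]
E
python3 - <<'E'
from h import *
import pickle
s=get_state();print(s)
for n in("scene","top"):
    c=capture(n);pickle.dump(c,open(n+".pkl","wb"));print({k:v for k,v in c.items() if k!="frame"});cv2.imwrite(f"pics/{n}0.png",cv2.resize(c["frame"],(800,600),interpolation=cv2.INTER_CUBIC))
E
```

```text
pics
{'time_s': 0.0, 'joints': array([ 8.26261480e+01,  2.05918286e+01,  6.36676942e-01, -2.05665787e-02,
       -7.01362879e+01, -1.65089518e+01]), 'qd': array([ 0.07973876, -0.0029636 ,  0.03701969, -0.07934076, -0.01674994,
        0.06901949]), 'joint_torque': array([ 1.20999443e-04, -5.82718849e+01,  2.93053758e+01,  6.99712381e+00,
        7.01902361e-03, -1.49023922e-04]), 'tcp_pos': array([0.27309   , 0.61677795, 0.2256389 ]), 'eef_rot': array([ 1.79906835e+02, -7.44944403e-03, -2.38898013e+01]), 'contact_force': array([ 0.27661726,  0.28737952, -0.50826809]), 'moment': array([0.02734082, 0.0165377 , 0.02457514]), 'gripper_width': 0.08747228690166517}
{'camera_matrix': array([[519.96017345,   0.        , 287.96172634],
       [  0.        , 519.96017345, 211.38497095],
       [  0.        ,   0.        ,   1.        ]]), 'world_to_cam': array([[-0.0528988 ,  0.99853697,  0.01120905,  0.03622602],
       [-0.57224437, -0.03951052,  0.81913082,  0.26539085],
       [ 0.81837528,  0.03691672,  0.57349722, -1.44713966],
       [ 0.        ,  0.        ,  0.        ,  1.        ]])}
{'camera_matrix': array([[462.81027401,   0.        , 282.88736048],
       [  0.        , 462.81027401, 205.02640337],
       [  0.        ,   0.        ,   1.        ]]), 'world_to_cam': array([[ 0.01421694, -0.99981465,  0.01298247, -0.03306558],
       [ 0.98624511,  0.01615997,  0.16449753, -0.56136469],
       [-0.16467684,  0.01046525,  0.98629205, -0.8480231 ],
       [ 0.        ,  0.        ,  0.        ,  1.        ]])}
```

View pics/top0.png

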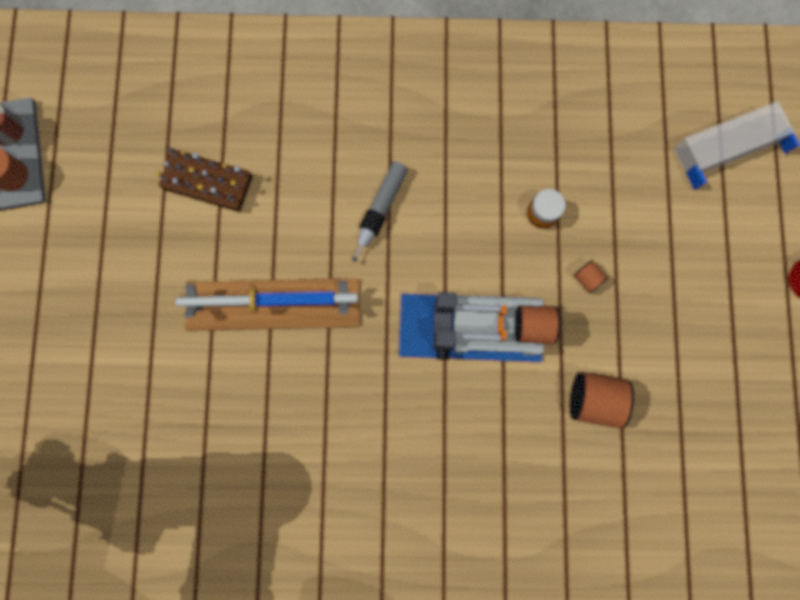

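View pics/scene0.png

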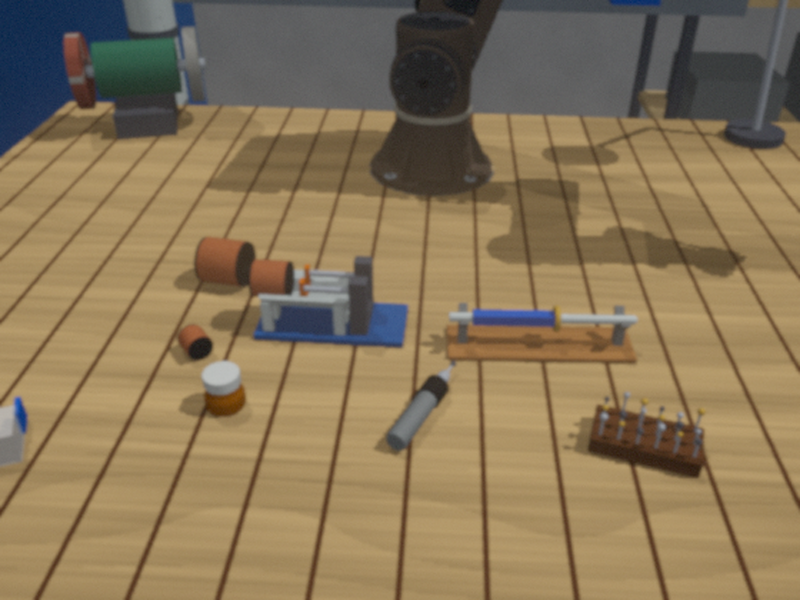

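Candidates, in 800x600 top-view pixels:
- **Drum:** middle-sized in the cradle (539,324), large (603,400), small (591,276). I choose the one in the cradle.
- **Cradle:** blue plate (470,327), or the grey/blue lookalike (737,140). I choose the first.
- **Mandrel:** only one, on its stand, with the handle at (295,299) and the tip to the left (+y).

Next I'll measure with masks and check one close crop.

```bash
cat >> h.py <<'E'
def masks(f):
    h=cv2.cvtColor(f,cv2.COLOR_BGR2HSV); H,S,V=[h[...,i].astype(int) for i in range(3)]
    return dict(blue=(H>100)&(H<130)&(S>140)&(V>60), red=((H<11)|(H>174))&(S>120)&(V>60), orange=(H>=9)&(H<16)&(S>200)&(V>180), yellow=(H>18)&(H<28)&(S>140)&(V>120))
def blobs(m,amin=25):
    n,l,s,c=cv2.connectedComponentsWithStats(m.astype(np.uint8)); return [(l==i,s[i],c[i]) for i in range(1,n) if s[i][4]>=amin]
E
python3 - <<'E'
from h import *
import pickle
for n in("top","scene"):
    c=pickle.load(open(n+".pkl","rb"))
    for k,m in masks(c["frame"]).items():
        for b,s,ce in blobs(m):
            ys,xs=np.nonzero(b); r=cv2.minAreaRect(np.c_[xs,ys].astype(np.float32))
            print(n,k,s,ce.round(1),"w45",onplane(c,*ce,.05).round(4),[tuple(np.round(q,1)) if np.ndim(q) else round(q,1) for q in r])
c=pickle.load(open("top.pkl","rb"))["frame"]; d=pickle.load(open("scene.pkl","rb"))["frame"]
a=cv2.resize(c[190:270,110:410],(800,213),interpolation=cv2.INTER_CUBIC);b=cv2.resize(d[155:260,130:450],(800,262),interpolation=cv2.INTER_CUBIC)
cv2.imwrite("pics/crop.png",np.vstack([a,b]))
E
```

```text
top blue [547  94  11  12  86] [551.9  99.8] w45 [ 0.7855 -0.5643  0.05  ] [(np.float64(551.9), np.float64(99.8)), (np.float64(8.1), np.float64(10.6)), 59.0]
top blue [482 116  12  15 109] [487.1 123.5] w45 [ 0.733  -0.4297  0.05  ] [(np.float64(486.8), np.float64(123.8)), (np.float64(12.0), np.float64(9.9)), 45.0]
top blue [180 205  54   9 407] [206.3 209. ] w45 [0.5511 0.1225 0.05  ] [(np.float64(206.4), np.float64(209.0)), (np.float64(7.6), np.float64(53.0)), 88.3]
top blue [280 207  26  43 949] [292.2 227.9] w45 [ 0.5173 -0.0429  0.05  ] [(np.float64(293.3), np.float64(227.7)), (np.float64(25.2), np.float64(41.7)), 2.6]
top blue [314 244  64   8 244] [345.5 248.6] w45 [ 0.4793 -0.1445  0.05  ] [(np.float64(345.5), np.float64(248.4)), (np.float64(63.1), np.float64(5.2)), 3.6]
top red [ 0 80 14 18 70] [ 4.3 88.5] w45 [0.7877 0.5344 0.05  ] [(np.float64(4.9), np.float64(89.6)), (np.float64(20.2), np.float64(7.5)), 56.3]
top red [  0 104  19  29 273] [  8.1 121.4] w45 [0.7194 0.5192 0.05  ] [(np.float64(9.0), np.float64(118.0)), (np.float64(28.0), np.float64(18.0)), 90.0]
top red [55
[... 2157 characters left out ...]
np.float64(39.1)), (np.float64(25.3), np.float64(9.8)), 79.4]
scene red [ 51  58  15  17 140] [58.1 66.2] w45 [-0.1964 -0.7589  0.05  ] [(np.float64(58.3), np.float64(66.6)), (np.float64(16.9), np.float64(10.3)), 72.9]
scene red [175 190  25  15  88] [187.6 198.9] w45 [ 0.507  -0.2055  0.05  ] [(np.float64(188.1), np.float64(198.6)), (np.float64(12.3), np.float64(24.9)), 78.2]
scene red [126 233  19  13  50] [133.4 238.5] w45 [ 0.6369 -0.2732  0.05  ] [(np.float64(134.1), np.float64(236.1)), (np.float64(11.1), np.float64(16.3)), 55.3]
scene yellow [388 214   4  16  27] [389.9 220.3] w45 [0.5516 0.181  0.05  ] [(np.float64(390.4), np.float64(221.4)), (np.float64(15.1), np.float64(2.8)), 79.7]
```

View pics/crop.png

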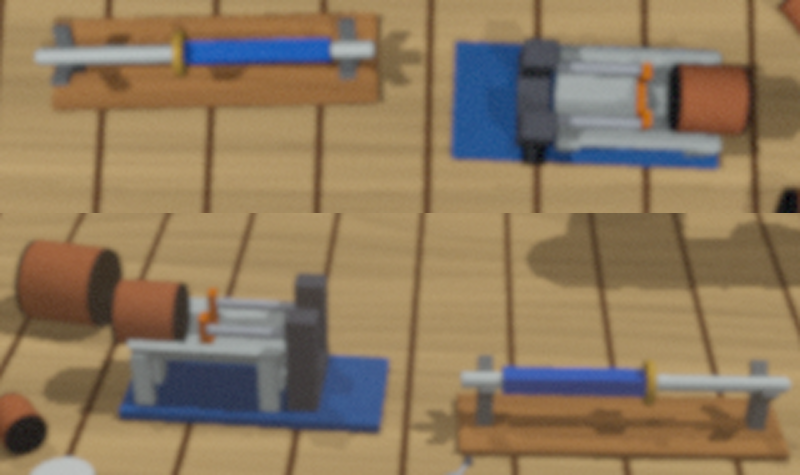

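The crop shows the mandrel with its collar at (180,50), handle at (260,50) and tip at (38,57). The medium drum is at (712,98) in the trough, with the orange stop about 15 mm beyond it. The choices hold.

```bash
cat >> h.py <<'E'
def axis2(c,b,z):
    """centroid and direction (world, plane z) of a blob"""
    ys,xs=np.nonzero(b); P=np.array([onplane(c,u,v,z)[:2] for u,v in zip(xs,ys)])
    vx,vy,x0,y0=cv2.fitLine(P.astype(np.float32),cv2.DIST_L2,0,1e-4,1e-4).ravel()
    if vy<0: vx,vy=-vx,-vy
    return np.array([x0,y0]),np.degrees(np.arctan2(vy,vx)),P
E
python3 - <<'E'
from h import *
import pickle
c=pickle.load(open("top.pkl","rb")); m=masks(c["frame"])
for b,s,ce in blobs(m["blue"]):
    if 175<s[0]<320: print("blue",s,axis2(c,b,.05 if s[0]<200 else .01)[:2])
for b,s,ce in blobs(m["red"]):
    if 360<s[0]<370:
        # drum side edges: topmost / bottommost pixel per column
        ys,xs=np.nonzero(b)
        for f,nm in((np.min,'far'),(np.max,'near')):
            q=[(u,f(ys[xs==u])) for u in range(s[0]+6,s[0]+s[2]-3)]
            P=np.array([onplane(c,u,v,.07)[:2] for u,v in q],np.float32); l=cv2.fitLine(P,cv2.DIST_HUBER,0,1e-4,1e-4).ravel()
            print(nm,l[2:],np.degrees(np.arctan2(l[1],l[0])))
E=[(k,onplane(c,u*.7,v*.7,.045).round(4)) for k,u,v in(("tip",177,301),("tail",357,298))];print(E)
# plate far/near edges in blue mask
b=[x for x in blobs(m["blue"]) if x[1][0]==280][0]
ys,xs=np.nonzero(b[0]); 
P=np.array([onplane(c,min(xs[ys==v]),v,.01)[:2] for v in range(b[1][1]+4,b[1][1]+b[1][3]-4)],np.float32); l=cv2.fitLine(P,cv2.DIST_HUBER,0,1e-4,1e-4).ravel();print("plate end edge",l[2:],np.degrees(np.arctan2(l[1],l[0])))
b=[x for x in blobs(m["blue"]) if x[1][0]==314][0]; ys,xs=np.nonzero(b[0])
P=np.array([onplane(c,u,max(ys[xs==u]),.01)[:2] for u in range(318,374)],np.float32); l=cv2.fitLine(P,cv2.DIST_HUBER,0,1e-4,1e-4).ravel();print("plate near edge",l[2:],np.degrees(np.arctan2(l[1],l[0])))
print(capture("wrist")["tool_from_camera"].round(4), capture("wrist")["camera_matrix"])
E
```

```text
blue [180 205  54   9 407] (array([0.5511333 , 0.12249006], dtype=float32), np.float32(92.187004))
blue [280 207  26  43 949] (array([ 0.52203393, -0.0441303 ], dtype=float32), np.float32(179.96234))
blue [314 244  64   8 244] (array([ 0.48227364, -0.15038373], dtype=float32), np.float32(88.41592))
far [ 0.5408023  -0.21012032] 86.56442
near [ 0.4983364  -0.20530568] -89.250046
[('tip', array([0.546 , 0.2813, 0.045 ])), ('tail', array([0.554 , 0.0392, 0.045 ]))]
plate end edge [ 0.5238584  -0.02252386] -1.7486377
plate near edge [ 0.47941765 -0.14686356] 88.46433
[[-2.000e-04  9.528e-01  3.036e-01  8.250e-02]
 [ 1.000e+00  4.000e-04 -5.000e-04  4.000e-04]
 [-6.000e-04  3.036e-01 -9.528e-01 -1.582e-01]
 [ 0.000e+00  0.000e+00  0.000e+00  1.000e+00]] [[325.1922621    0.         276.05531463]
 [  0.         325.1922621  206.48238937]
 [  0.           0.           1.        ]]
```

{"method": "move_arm", "body": {"commands": [[20,-36.2,-4,0,0,-4.58,100],[20,-36.2,-4,0,0,-4.58,100],[20,-36.2,-4,0,0,-4.58,100],[20,-36.2,-4,0,0,-4.58,100],[20,-36.2,-4,0,0,-4.58,100],[20,-36.2,-4,0,0,-4.58,100],[20,-36.2,-4,0,0,-4.58,100],[20,-36.2,-4,0,0,-4.58,100],[20,-36.2,-4,0,0,-4.58,100],[20,-36.2,-4,0,0,-4.58,100],[20,-36.2,-4,0,0,-4.58,100],[20,-36.2,-4,0,0,-4.58,100],[20,-36.2,-4,0,0,-4.58,100],[20,-36.2,-4,0,0,-4.58,100],[0,0,0,0,0,0,100],[0,0,0,0,0,0,100]], "squeeze": 40}}

```text
time_s: 1.8
tcp_pos: [0.5533, 0.1093, 0.1701]
eef_rot: [180.0, -0.0, -88.1]
contact_force: [-0.3, 0.4, 0.5]
gripper_width: 0.088
```

```bash
cat >> h.py <<'E'
from scipy.spatial.transform import Rotation as Ro
def wray(c,s,u,v):
    K=np.array(c["camera_matrix"]);T=np.array(c["tool_from_camera"])
    a=np.array([u-K[0,2],v-K[1,2]])/K[0,0]; th=np.linalg.norm(a)+1e-12
    d=np.array([a[0]/th*np.sin(th),-a[1]/th*np.sin(th),-np.cos(th)])
    R=Ro.from_euler('xyz',s["eef_rot"],degrees=True).as_matrix()
    return s["tcp_pos"]+R@T[:3,3], R@(T[:3,:3]@d)
def wplane(c,s,u,v,z):
    o,d=wray(c,s,u,v); return o+d*(z-o[2])/d[2]
E
python3 - <<'E'
from h import *
s=get_state();c=capture("wrist");print({k:np.round(s[k],4) for k in("time_s","joints","tcp_pos","eef_rot","contact_force")})
cv2.imwrite("pics/w1.png",c["frame"])
m=masks(c["frame"])
for k in("blue","yellow"):
  for b,t,ce in blobs(m[k],150):
    ys,xs=np.nonzero(b); P=np.array([wplane(c,s,u,v,.051)[:2] for u,v in zip(xs,ys)],np.float32)
    l=cv2.fitLine(P,cv2.DIST_L2,0,1e-4,1e-4).ravel(); print(k,t,P.mean(0),P.min(0),P.max(0),np.degrees(np.arctan2(l[1],l[0])))
E
```

```text
{'time_s': np.float64(1.8), 'joints': array([ 3.10510e+01,  1.27301e+01, -1.80719e+01, -9.90000e-03,
       -5.92433e+01, -2.91556e+01]), 'tcp_pos': array([0.5533, 0.1093, 0.1701]), 'eef_rot': array([ 1.799563e+02, -1.470000e-02, -8.810960e+01]), 'contact_force': array([-0.2555,  0.449 ,  0.4683])}
blue [ 266    0   94   68 4424] [ 0.52766407 -0.0343588 ] [ 0.48745683 -0.06768206] [ 0.5656277  -0.01133946] -3.2969563
blue [ 269  156   18  112 1886] [0.551038   0.11993332] [0.5414267  0.06879815] [0.5602973  0.17588742] -87.841934
```

View pics/w1.png

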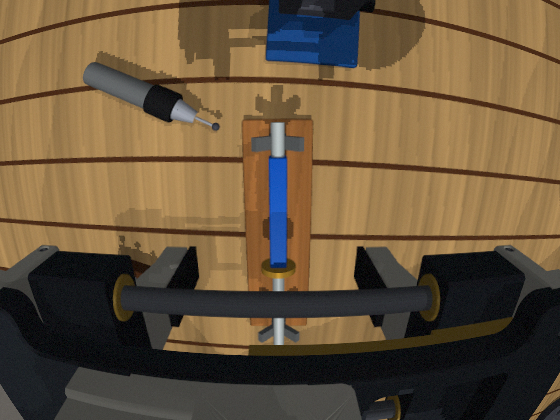

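The wrist view shows the handle from (278,158) to (278,265) and the collar at (278,269), centred under the open fingers. The grinder handpiece is well clear at (150,100).

{"method": "move_arm", "body": {"commands": [[-1,0,-35,0,0,0.2,100],[-1,0,-35,0,0,0,100],[0,0,-35,0,0,0,100],[0,0,-25,0,0,0,100],[0,0,-14,0,0,0,100],[0,0,0,0,0,0,100],[0,0,0,0,0,0,100],[0,0,0,0,0,0,0],[0,0,0,0,0,0,0],[0,0,0,0,0,0,0],[0,0,0,0,0,0,0],[0,0,0,0,0,0,0],[0,0,0,0,0,0,0],[0,0,0,0,0,0,0],[0,0,0,0,0,0,0],[0,0,0,0,0,0,0]], "squeeze": 40}}

```text
time_s: 3.45
tcp_pos: [0.5513, 0.1103, 0.0265]
eef_rot: [180.0, -0.0, -87.8]
contact_force: [-0.7, 0.8, -0.8]
gripper_width: 0.0213
```

{"method": "move_arm", "body": {"commands": [[0,0,0,0,0,0,0],[0,0,0,0,0,0,0],[0,0,0,0,0,0,0],[0,0,0,0,0,0,0],[0,0,0,0,0,0,0]], "squeeze": 50}}

```text
time_s: 3.95
tcp_pos: [0.5517, 0.1105, 0.0267]
eef_rot: [-180.0, 0.0, -87.8]
contact_force: [2.8, -0.3, -0.7]
gripper_width: 0.0152
```

{"method": "move_arm", "body": {"commands": [[0,0,10,0,0,0,0],[0,0,20,0,0,0,0],[0,0,30,0,0,0,0],[0,0,30,0,0,0,0],[0,0,10,0,0,0,0],[-2.6,-20,0,0,0,-0.27,0],[-2.6,-38,0,0,0,-0.27,0],[-2.6,-40,0,0,0,-0.27,0],[-2.6,-40,0,0,0,-0.27,0],[-2.6,-40,0,0,0,-0.27,0],[-2.6,-40,0,0,0,-0.27,0],[-2.6,-40,0,0,0,-0.27,0],[-2.6,-40,0,0,0,-0.27,0],[-2.6,-40,0,0,0,-0.27,0],[-2.6,-40,0,0,0,-0.27,0],[-2.6,-40,0,0,0,-0.27,0],[-2.6,-40,0,0,0,-0.27,0],[-2.6,-40,0,0,0,-0.27,0],[-2.6,-37,0,0,0,-0.27,0],[0,0,0,0,0,0,0]]}}

```text
time_s: 5.95
tcp_pos: [0.5132, -0.4281, 0.1253]
eef_rot: [179.9, 0.0, -91.8]
contact_force: [-0.7, 1.1, -2.0]
gripper_width: 0.0155
```

{"method": "move_arm", "body": {"commands": [[0,0,-20,0,0,0,0],[0,0,-30,0,0,0,0],[0,0,-20,0,0,0,0],[0,0,-5,0,0,0,0],[0,0,0,0,0,0,0],[0,0,0,0,0,0,0],[0,0,0,0,0,0,0]]}}

```text
time_s: 6.65
tcp_pos: [0.5157, -0.4249, 0.053]
eef_rot: [-179.9, -0.1, -91.6]
contact_force: [-0.1, -0.2, -1.1]
gripper_width: 0.0156
```

```bash
python3 - <<'E'
from h import *
import pickle
s=get_state();print({k:np.round(s[k],4) for k in("time_s","joints","tcp_pos","eef_rot","contact_force","gripper_width")})
A=[]
for n in("top","scene","wrist"):
    c=capture(n);pickle.dump((s,c),open(n+"1.pkl","wb"));A.append(c["frame"])
a=cv2.resize(A[0][190:270,330:550],(800,291),interpolation=cv2.INTER_CUBIC);b=cv2.resize(A[1][150:240,60:300],(800,300),interpolation=cv2.INTER_CUBIC)
cv2.imwrite("pics/pre.png",np.vstack([a,b]));cv2.imwrite("pics/w2.png",A[2])
E
```

```text
{'time_s': np.float64(6.65), 'joints': array([-2.27969e+01,  2.81809e+01, -1.18264e+01,  1.44000e-02,
       -4.98724e+01,  2.12284e+01]), 'tcp_pos': array([ 0.5157, -0.4249,  0.053 ]), 'eef_rot': array([-1.798919e+02, -5.380000e-02, -9.155930e+01]), 'contact_force': array([-0.0856, -0.225 , -1.0828]), 'gripper_width': np.float64(0.0156)}
```

View pics/pre.png

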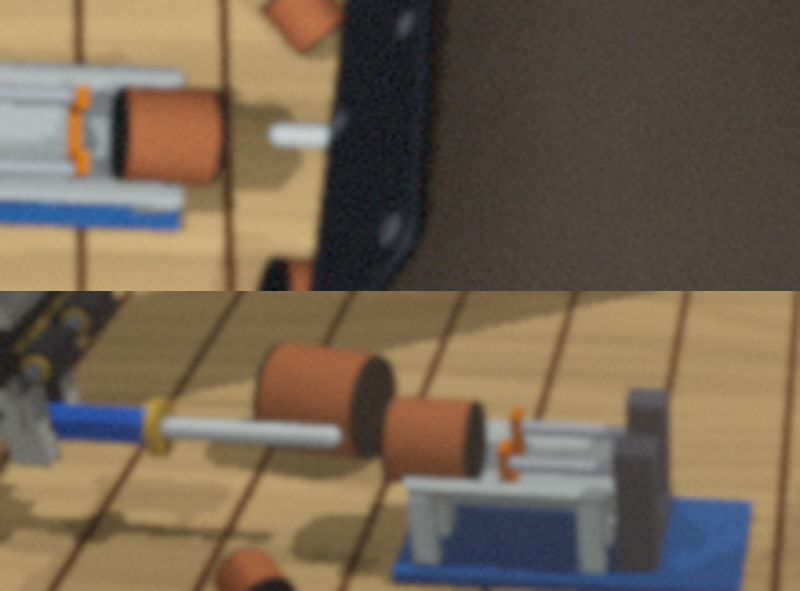

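The picture shows the spindle tip at (272,133) in the top crop and (340,435) in the scene crop, nearly in line with the drum axis. The tip is about 25 mm short of the drum. Next I'll measure how collinear they are to sub-pixel accuracy.

```bash
cat >> h.py <<'E'
def edges(sig,lo,hi):
    """subpixel up- and down-crossings of half level, outermost, in sig[lo:hi]"""
    g=sig[lo:hi]; h=(g.max()+np.median(np.r_[g[:3],g[-3:]]))/2
    i=np.nonzero(g>h)[0]; a,b=i[0],i[-1]
    e1=a-(g[a]-h)/(g[a]-g[a-1]) if a else np.nan
    e2=b+(g[b]-h)/(g[b]-g[b+1]) if b+1<len(g) else np.nan
    return lo+e1,lo+e2
E
cat > col.py <<'E'
from h import *
import pickle,sys
def run(c,n,scols,srow,dcols,drow):
    f=c["frame"].astype(float); B,G,R=[f[...,i] for i in range(3)]
    out={}
    for nm,sig,cols,(lo,hi) in(("spindle",B-0.55*R,scols,srow),("drum",R-(G+B)/2,dcols,drow)):
        q=[]
        for u in range(*cols):
            e=edges(sig[:,u],lo,hi); q.append((u,(e[0]+e[1])/2,e[1]-e[0]))
        q=np.array(q); p=np.polyfit(q[:,0],q[:,1],1); out[nm]=p; print(n,nm,p,"w",q[:,2].round(1),"res",np.std(q[:,1]-np.polyval(p,q[:,0])).round(2))
    return out
if __name__=="__main__":
    s,c=pickle.load(open("top1.pkl","rb")); o=run(c,"top",(406,418),(215,238),(367,388),(205,248))
    u=390; print("drum back end: spindle-drum px",np.polyval(o["spindle"],u)-np.polyval(o["drum"],u), "mm/px",1e3*np.linalg.norm(onplane(c,u,227,.07)-onplane(c,u,228,.07)))
    s,c=pickle.load(open("scene1.pkl","rb")); o=run(c,"scene",(112,158),(270-90-5,200),(177,181),(174,215))
    u=178; print("scene spindle-drum px",np.polyval(o["spindle"],u)-np.polyval(o["drum"],u))
    p=np.array([.516,-.225,.07]); print("px per 1mm z, x",proj(c,p+[0,0,.001])-proj(c,p),proj(c,p+[.001,0,0])-proj(c,p))
    z=[]
    for i in range(6):
        capture("top"); q=get_state(); z.append(np.r_[q["tcp_pos"],q["eef_rot"]%360])
    print(np.mean(z,0).round(4),np.std(z,0).round(4))
E
python3 col.py
```

```text
top spindle [4.38628337e-02 2.08727841e+02] w [6.3 6.6 6.8 6.7 6.7 6.7 6.6 6.5 6.5 6.3 6.4 6.4] res 0.05
top drum [5.93642765e-02 2.04580285e+02] w [23.8 23.5 23.7 23.7 23.6 23.7 23.7 23.7 23.9 24.1 24.1 24.2 24.  23.7
 23.3 23.1 23.5 22.7 23.3 22.7 21. ] res 0.07
drum back end: spindle-drum px -1.8980071038035646 mm/px 1.8848585896408183
scene spindle [6.13009794e-02 1.83252499e+02] w [6.  5.9 6.  5.9 5.9 5.9 5.8 5.9 5.9 5.9 5.9 6.  6.1 6.3 6.1 6.2 6.1 6.1
 6.2 6.1 6.1 6.2 6.  6.1 6.3 6.2 6.5 6.5 6.7 6.7 6.7 6.6 6.7 6.6 6.5 6.7
 6.7 6.7 6.5 6.4 6.5 6.7 6.6 6.7 6.6 6.6] res 0.05
scene drum [ -0.69052327 312.51712045] w [15.2 14.1 13.8 14.4] res 0.37
scene spindle-drum px 4.5600955846488205
px per 1mm z, x [-0.05916823 -0.44015347] [-0.12055707  0.28418768]
[ 5.150000e-01 -4.247000e-01  5.200000e-02  1.800304e+02  3.599877e+02
  2.684189e+02] [0.0001 0.     0.0002 0.0198 0.0084 0.0021]
```

```bash
python3 - <<'E'
from h import *
import pickle
s,c=pickle.load(open("top1.pkl","rb"));f=c["frame"]
for u in (370,380,387): print(u,[(v,*f[v,u]) for v in [*range(205,220),*range(234,250)]])
s,c=pickle.load(open("scene1.pkl","rb"));f=c["frame"]
for u in (177,179,182,190): print(u,[(v,*f[v,u]) for v in [*range(178,188),*range(198,216)]])
E
```

```text
370 [(205, np.uint8(115), np.uint8(160), np.uint8(188)), (206, np.uint8(111), np.uint8(156), np.uint8(182)), (207, np.uint8(112), np.uint8(149), np.uint8(173)), (208, np.uint8(130), np.uint8(147), np.uint8(159)), (209, np.uint8(151), np.uint8(156), np.uint8(154)), (210, np.uint8(168), np.uint8(168), np.uint8(164)), (211, np.uint8(177), np.uint8(178), np.uint8(172)), (212, np.uint8(168), np.uint8(169), np.uint8(164)), (213, np.uint8(138), np.uint8(141), np.uint8(146)), (214, np.uint8(91), np.uint8(100), np.uint8(130)), (215, np.uint8(56), np.uint8(81), np.uint8(132)), (216, np.uint8(51), np.uint8(83), np.uint8(141)), (217, np.uint8(56), np.uint8(90), np.uint8(150)), (218, np.uint8(66), np.uint8(98), np.uint8(158)), (219, np.uint8(64), np.uint8(100), np.uint8(162)), (234, np.uint8(63), np.uint8(99), np.uint8(164)), (235, np.uint8(63), np.uint8(98), np.uint8(159)), (236, np.uint8(58), np.uint8(91), np.uint8(153)), (237, np.uint8(55), np.uint8(82), np.uint8(140)), (238, np.uint8(54), np.uint8(77), np.uint8(130)), (239, np.uint8(88), np.uint8(98), np.uint8(129)), (240, np.uint8(129), np.u
[... 8670 characters left out ...]
6), np.uint8(66), np.uint8(106)), (203, np.uint8(48), np.uint8(67), np.uint8(104)), (204, np.uint8(59), np.uint8(73), np.uint8(106)), (205, np.uint8(86), np.uint8(96), np.uint8(115)), (206, np.uint8(128), np.uint8(133), np.uint8(139)), (207, np.uint8(157), np.uint8(160), np.uint8(157)), (208, np.uint8(163), np.uint8(164), np.uint8(159)), (209, np.uint8(145), np.uint8(147), np.uint8(143)), (210, np.uint8(118), np.uint8(118), np.uint8(115)), (211, np.uint8(101), np.uint8(105), np.uint8(101)), (212, np.uint8(96), np.uint8(98), np.uint8(99)), (213, np.uint8(100), np.uint8(103), np.uint8(102)), (214, np.uint8(102), np.uint8(104), np.uint8(102)), (215, np.uint8(104), np.uint8(107), np.uint8(104))]
```

{"method": "move_arm", "body": {"commands": [[-3,0,-0.8,0,0,0,0],[0.15,5,0,0,0,0,0],[0.15,5,0,0,0,0,0],[0.1,4,0,0,0,0,0],[0,0,0,0,0,0,0],[0,0,0,0,0,0,0]]}}

```text
time_s: 7.7
tcp_pos: [0.5125, -0.4104, 0.0509]
eef_rot: [-180.0, -0.0, -91.6]
contact_force: [0.1, -0.7, -0.3]
gripper_width: 0.0157
```

```bash
cat > col2.py <<'E'
from h import *
import pickle
def mid(f,u,lo,hi,ch):   # strongest falling edge in upper half, rising in lower half, parabola-refined
    g=np.gradient(cv2.GaussianBlur(f[...,ch].astype(np.float32),(3,5),0)[:,u])
    def pk(a,lo,hi):
        i=lo+np.argmax(a[lo:hi]); return i+.5*(a[i-1]-a[i+1])/(a[i-1]-2*a[i]+a[i+1])
    m=(lo+hi)//2; return pk(-g,lo,m),pk(g,m,hi)
def line(f,cols,lo,hi,ch,sgn=1):
    q=np.array([(u,*mid(f if sgn>0 else 255-f,u,lo,hi,ch)) for u in range(*cols)]); c=(q[:,1]+q[:,2])/2
    p=np.polyfit(q[:,0],c,1); print(p.round(4),"w",np.median(q[:,2]-q[:,1]).round(2),"res",np.std(c-np.polyval(p,q[:,0])).round(2)); return p
def both(sc=(398,418),ss=(125,168)):
    s=get_state();c=capture("top");f=c["frame"]
    d=line(f,(367,388),208,246,1); p=line(f,sc,219,235,0,-1); u=387; e=np.polyval(p,u)-np.polyval(d,u)
    c2=capture("scene");g=c2["frame"]; pickle.dump((s,c,c2),open("cur.pkl","wb"))
    p2=line(g,ss,183,203,0,-1); top=[mid(g,u,174,196,0)[0] for u in (181,182,183)];bot=[mid(g,u,196,212,1)[1] for u in(178,179)]
    yd=(np.mean(top)-3*.0613+np.mean(bot))/2; e2=np.polyval(p2,179)-yd
    print("top err px",e,"x mm",-e*1.885,"scene",top,bot,"err px",e2,"z mm high",(-(e2)+(-e*1.885)*.284)/.44)
    print(s["tcp_pos"].round(4),s["eef_rot"].round(2),s["contact_force"].round(2))
if __name__=="__main__": both()
E
python3 col2.py
```

```text
[4.310000e-02 2.107737e+02] w 27.12 res 0.1
[-1.245000e-01  2.787209e+02] w 6.33 res 1.28
[6.330000e-02 1.824176e+02] w 5.86 res 0.1
top err px 3.1210726949887544 x mm -5.883222030053802 scene [np.float64(181.0371549911797), np.float64(181.04565217345953), np.float64(180.91743119060993)] [np.float64(207.088235296309), np.float64(206.84633240103722)] err px -0.1423604737095161 z mm high -3.4738058700585537
[ 0.5125 -0.4104  0.0509] [-1.7999e+02 -1.0000e-02 -9.1550e+01] [ 0.15 -0.72 -0.29]
```

```bash
python3 - <<'E'
from col2 import *
for r in ((399,406),(400,409)): both(sc=r)
E
```

```text
[4.470000e-02 2.101661e+02] w 27.19 res 0.09
[6.200000e-02 2.033895e+02] w 6.44 res 0.03
[6.280000e-02 1.825354e+02] w 5.89 res 0.08
top err px -0.06219557434747003 x mm 0.11723865764498101 scene [np.float64(181.25), np.float64(181.1691176444292), np.float64(180.9452054798603)] [np.float64(207.092857144773), np.float64(206.8852140083909)] err px -0.19365698274242504 z mm high 0.5158017307127264
[ 0.5124 -0.4106  0.0508] [-179.99   -0.    -91.57] [ 0.51 -0.39 -1.23]
[4.130000e-02 2.114375e+02] w 27.06 res 0.11
[1.227000e-01 1.790173e+02] w 6.38 res 0.21
[6.33000e-02 1.82456e+02] w 5.86 res 0.07
top err px -0.9262643772703143 x mm 1.7460083511545426 scene [np.float64(181.20223325490952), np.float64(181.11503417044878), np.float64(180.96172839403152)] [np.float64(207.11711322516203), np.float64(206.86372092366219)] err px -0.17150148247623065 z mm high 1.5167451231911835
[ 0.5123 -0.4107  0.0508] [-180.     -0.    -91.59] [-0.36 -0.06 -1.24]
```

{"method": "move_arm", "body": {"commands": [[0.1,3,0,0,0,0,0],[0.1,3,0,0,0,0,0],[0.1,3,0,0,0,0,0],[0.1,3,0,0,0,0,0],[0.1,3,0,0,0,0,0],[0.1,3,0,0,0,0,0],[0.1,3,0,0,0,0,0],[0.05,2,0,0,0,0,0],[0,0,0,0,0,0,0]]}}

```text
time_s: 8.9
tcp_pos: [0.5131, -0.3873, 0.0508]
eef_rot: [-180.0, 0.0, -91.6]
contact_force: [-0.4, 0.0, -0.8]
gripper_width: 0.0156
```

```bash
cat > look.py <<'E'
from h import *
import sys
s=get_state();c=capture("top");d=capture("scene")
for cc,n,lo,hi in((c,"top",320,410),(d,"scene",150,215)):
    for b,t,ce in blobs(masks(cc["frame"])["red"],60):
        if lo<ce[0]<hi: print(n,t[:2],t[0]+t[2],ce.round(1))
F=[]
for i in range(6): capture("top"); q=get_state(); F.append(np.r_[q["contact_force"],q["tcp_pos"]*1e3])
print(np.mean(F,0).round(2))
if len(sys.argv)>1:
    A,B=c["frame"],d["frame"]
    a=cv2.resize(A[190:270,300:520],(800,291),interpolation=cv2.INTER_CUBIC);b=cv2.resize(B[150:240,60:300],(800,300),interpolation=cv2.INTER_CUBIC)
    cv2.imwrite("pics/"+sys.argv[1]+".png",np.vstack([a,b]))
E
python3 look.py ins1
```

```text
top [364 215] 387 [375.5 227.2]
scene [151 175] 165 [156.3 182.9]
scene [175 187] 199 [185.6 197.4]
[-3.2000e-01 -2.2000e-01 -1.3600e+00  5.1301e+02 -3.8771e+02  5.0740e+01]
```

View pics/ins1.png

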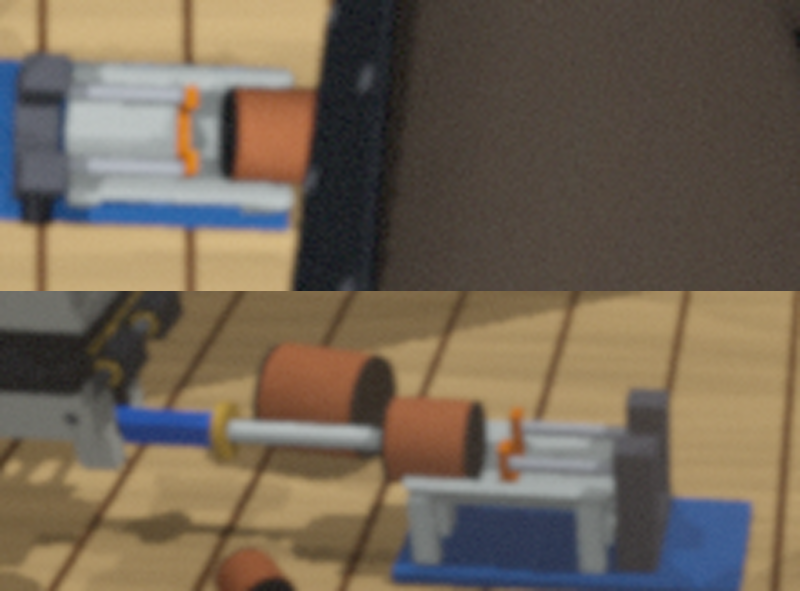

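The spindle tip is in the bore, with the drum unmoved and its face at (384,437). About 83 mm of spindle still shows. I'll keep going.

{"method": "move_arm", "body": {"commands": [[0.15,5,0,0,0,0,0],[0.15,5,0,0,0,0,0],[0.15,5,0,0,0,0,0],[0.1,5,0,0,0,0,0],[0.15,5,0,0,0,0,0],[0.15,5,0,0,0,0,0],[0.15,5,0,0,0,0,0],[0.1,5,0,0,0,0,0],[0.15,5,0,0,0,0,0],[0.15,5,0,0,0,0,0],[0.15,5,0,0,0,0,0],[0.1,5,0,0,0,0,0],[0.15,5,0,0,0,0,0],[0.05,3,0,0,0,0,0],[0,0,0,0,0,0,0]]}}

```text
time_s: 10.8
tcp_pos: [0.5149, -0.3192, 0.0508]
eef_rot: [180.0, 0.0, -91.6]
contact_force: [-0.3, 0.0, -1.5]
gripper_width: 0.0152
```

```bash
python3 look.py ins2
```

```text
scene [175 186] 199 [185.7 198.2]
[-2.0000e-02  8.0000e-02 -1.1600e+00  5.1486e+02 -3.1976e+02  5.0740e+01]
```

View pics/ins2.png

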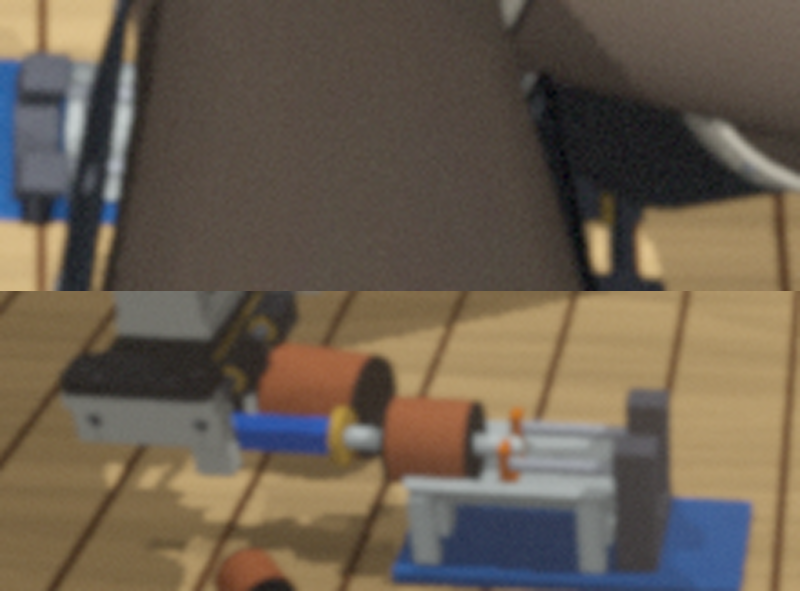

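The drum is still in place with the tip showing beyond it at (497,443), and the gap from collar to drum is about 17 mm. I'll advance gently.

{"method": "move_arm", "body": {"commands": [[0.1,4,0,0,0,0,0],[0.1,4,0,0,0,0,0],[0.1,3,0,0,0,0,0],[0.05,2,0,0,0,0,0],[0.05,2,0,0,0,0,0],[0.05,2,0,0,0,0,0],[0.05,2,0,0,0,0,0],[0.05,2,0,0,0,0,0],[0.05,2,0,0,0,0,0],[0,0,0,0,0,0,0],[0,0,0,0,0,0,0]]}}

```text
time_s: 12.3
tcp_pos: [0.5155, -0.2966, 0.0508]
eef_rot: [-180.0, -0.0, -91.6]
contact_force: [0.4, 0.5, -2.1]
gripper_width: 0.0153
```

```bash
python3 look.py
```

```text
scene [149 166] 171 [157.8 178.1]
scene [175 183] 201 [186.8 195.4]
[ 1.1000e-01 -3.5000e-01 -1.1600e+00  5.1546e+02 -2.9668e+02  5.0750e+01]
```

{"method": "move_arm", "body": {"commands": [[0.03,1,0,0,0,0,0],[0.03,1,0,0,0,0,0],[0.03,1,0,0,0,0,0],[0.03,1,0,0,0,0,0],[0,0,0,0,0,0,0]]}}

```text
time_s: 13.2
tcp_pos: [0.5156, -0.2925, 0.0508]
eef_rot: [180.0, 0.0, -91.6]
contact_force: [0.5, 0.2, -1.9]
gripper_width: 0.0155
```

```bash
python3 look.py
```

```text
scene [151 167] 171 [159. 178.]
scene [176 183] 202 [187.3 196.2]
[-7.0000e-02  2.0000e-02 -1.2300e+00  5.1561e+02 -2.9261e+02  5.0760e+01]
```

{"method": "move_arm", "body": {"commands": [[0.03,1,0,0,0,0,0],[0.03,1,0,0,0,0,0],[0,0,0,0,0,0,0]]}}

```text
time_s: 13.9
tcp_pos: [0.5157, -0.2905, 0.0508]
eef_rot: [-180.0, -0.0, -91.6]
contact_force: [0.6, -0.5, -1.0]
gripper_width: 0.0157
```

```bash
python3 look.py
```

```text
scene [152 167] 171 [159.3 177.8]
scene [177 185] 203 [188.9 196.3]
[ 2.5000e-01  1.4000e-01 -1.0400e+00  5.1566e+02 -2.9059e+02  5.0760e+01]
```

{"method": "move_arm", "body": {"commands": [[0.03,1,0,0,0,0,0],[0.03,1,0,0,0,0,0],[0,0,0,0,0,0,0],[0,0,0,0,0,0,0]]}}

```text
time_s: 14.7
tcp_pos: [0.5157, -0.2885, 0.0508]
eef_rot: [-180.0, 0.0, -91.6]
contact_force: [0.3, 1.5, -1.3]
gripper_width: 0.0157
```

{"method": "move_arm", "body": {"commands": [[0.03,1,0,0,0,0,0],[0.03,1,0,0,0,0,0],[0,0,0,0,0,0,0],[0,0,0,0,0,0,0]]}}

```text
time_s: 15.1
tcp_pos: [0.5158, -0.2865, 0.0507]
eef_rot: [180.0, 0.0, -91.6]
contact_force: [-0.3, -0.8, -0.8]
gripper_width: 0.0152
```

```bash
python3 look.py ins3
```

```text
scene [154 167] 170 [160.2 177.6]
scene [179 187] 205 [191.2 197.1]
[-1.6000e-01 -2.0000e-02 -1.1400e+00  5.1577e+02 -2.8660e+02  5.0740e+01]
```

View pics/ins3.png

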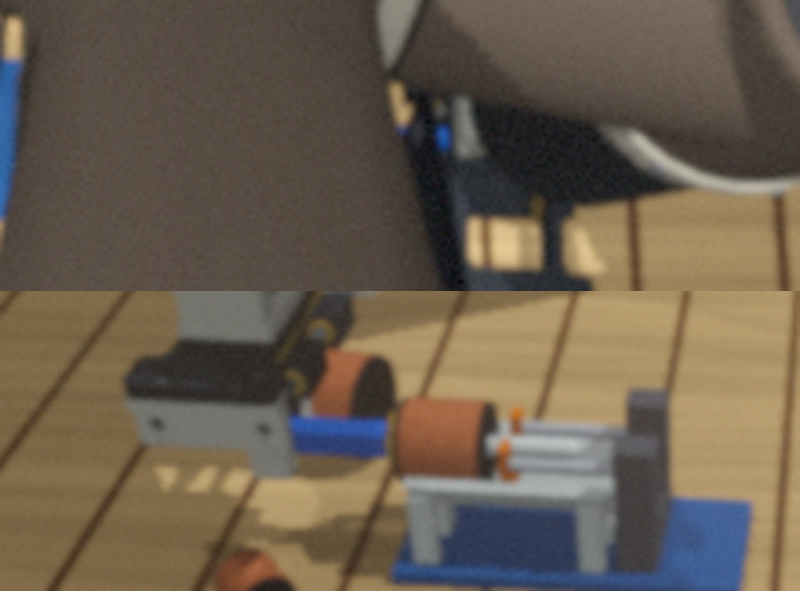

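The drum is bedded on the collar at (392,445), with a few mm left before the orange stop at (505,455).

{"method": "move_arm", "body": {"commands": [[0.03,1,0,0,0,0,0],[0.03,1,0,0,0,0,0],[0,0,0,0,0,0,0],[0,0,0,0,0,0,0]]}}

```text
time_s: 15.9
tcp_pos: [0.5158, -0.2845, 0.0508]
eef_rot: [-180.0, 0.0, -91.6]
contact_force: [0.4, 0.3, -0.4]
gripper_width: 0.0155
```

{"method": "move_arm", "body": {"commands": [[0.03,1,0,0,0,0,0],[0.03,1,0,0,0,0,0],[0,0,0,0,0,0,0],[0,0,0,0,0,0,0]]}}

```text
time_s: 16.3
tcp_pos: [0.5159, -0.2825, 0.0508]
eef_rot: [180.0, 0.0, -91.6]
contact_force: [0.3, 0.8, -0.3]
gripper_width: 0.0157
```

```bash
python3 look.py
```

```text
scene [156 167] 167 [160.9 178.1]
scene [181 184] 207 [193.4 196.7]
[ 7.0000e-02 -3.3000e-01 -1.2900e+00  5.1588e+02 -2.8260e+02  5.0740e+01]
```

{"method": "move_arm", "body": {"commands": [[0.03,1,0,0,0,0,0],[0.03,0.5,0,0,0,0,0],[0,0,0,0,0,0,0],[0,0,0,0,0,0,0]]}}

```text
time_s: 17.1
tcp_pos: [0.5159, -0.2811, 0.0507]
eef_rot: [180.0, 0.0, -91.6]
contact_force: [0.8, -0.1, -1.6]
gripper_width: 0.0155
```

```bash
python3 look.py
```

```text
scene [157 167] 171 [162.2 177.3]
scene [182 187] 207 [194.  196.7]
[-9.0000e-02 -3.9000e-01 -1.1400e+00  5.1596e+02 -2.8110e+02  5.0760e+01]
```

{"method": "move_arm", "body": {"commands": [[0.03,1,0,0,0,0,0],[0,0,0,0,0,0,0],[0,0,0,0,0,0,0]]}}

```text
time_s: 17.8
tcp_pos: [0.516, -0.2801, 0.0508]
eef_rot: [-180.0, 0.0, -91.6]
contact_force: [0.4, -0.9, -1.6]
gripper_width: 0.0153
```

{"method": "move_arm", "body": {"commands": [[0.03,1,0,0,0,0,0],[0,0,0,0,0,0,0],[0,0,0,0,0,0,0]]}}

```text
time_s: 18.1
tcp_pos: [0.5161, -0.279, 0.0508]
eef_rot: [-180.0, 0.0, -91.6]
contact_force: [0.3, -0.1, -1.0]
gripper_width: 0.0154
```

```bash
python3 look.py
```

```text
scene [158 167] 170 [162.8 176.9]
scene [183 184] 209 [195.  196.2]
[ 5.0000e-02  4.0000e-02 -1.1100e+00  5.1601e+02 -2.7909e+02  5.0740e+01]
```

{"method": "move_arm", "body": {"commands": [[0.03,1,0,0,0,0,0],[0,0,0,0,0,0,0],[0,0,0,0,0,0,0]]}}

```text
time_s: 18.8
tcp_pos: [0.516, -0.2781, 0.0508]
eef_rot: [180.0, 0.0, -91.6]
contact_force: [0.4, 0.8, -1.7]
gripper_width: 0.0156
```

{"method": "move_arm", "body": {"commands": [[0.03,1,0,0,0,0,0],[0,0,0,0,0,0,0],[0,0,0,0,0,0,0]]}}

```text
time_s: 19.1
tcp_pos: [0.5161, -0.2771, 0.0508]
eef_rot: [-180.0, -0.0, -91.6]
contact_force: [0.3, -0.6, -1.6]
gripper_width: 0.0154
```

```bash
python3 look.py
```

```text
scene [159 169] 171 [163.6 177.4]
scene [184 184] 210 [196.4 196.2]
[ 3.8000e-01 -6.0000e-01 -1.3800e+00  5.1607e+02 -2.7712e+02  5.0760e+01]
```

{"method": "move_arm", "body": {"commands": [[0.03,1,0,0,0,0,0],[0,0,0,0,0,0,0],[0,0,0,0,0,0,0]]}}

```text
time_s: 19.8
tcp_pos: [0.5161, -0.2763, 0.0508]
eef_rot: [-180.0, -0.0, -91.6]
contact_force: [-0.3, -3.1, -2.2]
gripper_width: 0.0159
```

{"method": "move_arm", "body": {"commands": [[0.03,1,0,0,0,0,0],[0,0,0,0,0,0,0],[0,0,0,0,0,0,0]]}}

```text
time_s: 20.1
tcp_pos: [0.5162, -0.2755, 0.0509]
eef_rot: [-180.0, -0.0, -91.6]
contact_force: [-0.1, -5.3, -2.5]
gripper_width: 0.0155
```

```bash
python3 look.py
```

```text
scene [160 168] 171 [163.8 177.4]
scene [185 185] 211 [197.1 197.1]
[-2.3000e-01 -5.6800e+00 -1.7500e+00  5.1620e+02 -2.7552e+02  5.0880e+01]
```

{"method": "move_arm", "body": {"commands": [[0.02,0.6,0,0,0,0,0],[0.02,0.6,0,0,0,0,0],[0.02,0.5,0,0,0,0,0],[0,0,0,0,0,0,0],[0,0,0,0,0,0,0]]}}

```text
time_s: 21.0
tcp_pos: [0.5163, -0.2744, 0.051]
eef_rot: [-180.0, -0.1, -91.6]
contact_force: [-0.2, -9.0, -1.9]
gripper_width: 0.0155
```

```bash
python3 look.py
```

```text
scene [160 168] 171 [164.3 176.3]
scene [186 187] 211 [197.4 196.5]
[-4.9000e-01 -8.7000e+00 -1.8500e+00  5.1627e+02 -2.7436e+02  5.1020e+01]
```

{"method": "move_arm", "body": {"commands": [[0.02,0.5,0,0,0,0,0],[0.01,0.4,0,0,0,0,0],[0,0,0,0,0,0,0],[0,0,0,0,0,0,0],[0,0,0,0,0,0,0],[0,0,0,0,0,0,0],[0,0,0,0,0,0,0]]}}

```text
time_s: 22.1
tcp_pos: [0.5163, -0.2738, 0.0511]
eef_rot: [-180.0, -0.1, -91.6]
contact_force: [-0.8, -10.9, -1.1]
gripper_width: 0.0152
```

```bash
python3 look.py ins4
```

```text
scene [161 169] 168 [163.8 178.2]
scene [186 185] 211 [198.1 197.4]
[-2.1000e-01 -1.0170e+01 -1.5700e+00  5.1632e+02 -2.7376e+02  5.1080e+01]
```

View pics/ins4.png

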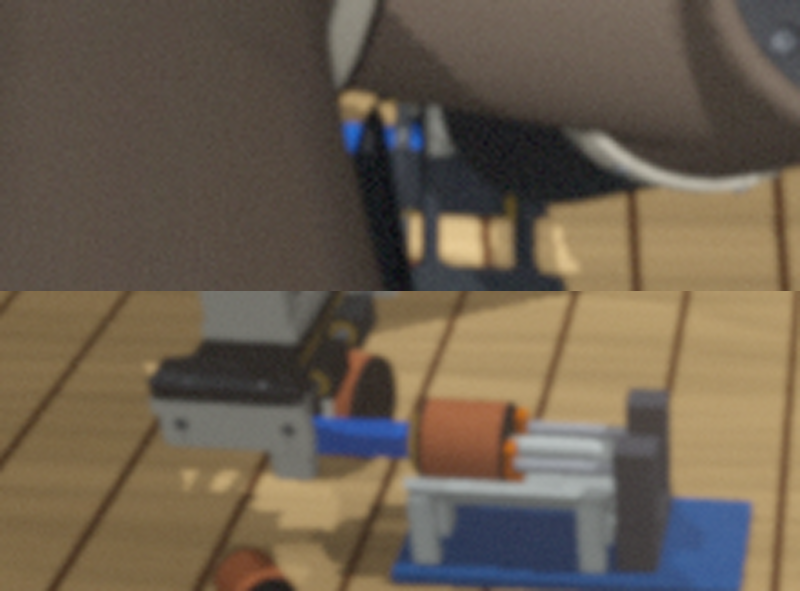

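It held about 10.2 N for over half a second, with the drum between the collar (412,443) and the stop (512,455). Now I'll ease off, lift with the tip slightly raised, and check.

{"method": "move_arm", "body": {"commands": [[-0.03,-1,0,0,0,0,0],[-0.03,-1,0,0,0,0,0],[-0.03,-1,0,0,0,0,0],[-0.03,-1,0,0,0,0,0],[0,0,1,0.5,0,0,0],[0,0,1,0.5,0,0,0],[0,0,1,0.5,0,0,0],[0,0,2,0.5,0,0,0],[0,0,3,0.5,0,0,0],[0,0,4,0.5,0,0,0],[0,0,6,0.5,0,0,0],[0,0,8,0.5,0,0,0],[0,0,10,0,0,0,0],[0,0,10,0,0,0,0],[0,0,10,0,0,0,0],[0,0,10,0,0,0,0],[0,0,6,0,0,0,0],[0,0,3,0,0,0,0],[0,0,0,0,0,0,0],[0,0,0,0,0,0,0]]}}

```text
time_s: 24.5
tcp_pos: [0.5158, -0.2764, 0.1254]
eef_rot: [179.9, 4.0, -91.6]
contact_force: [-0.5, -0.3, -2.7]
gripper_width: 0.0158
```

```bash
python3 look.py lift
```

```text
scene [179 150] 194 [184.4 160.2]
scene [138 170] 170 [156.  185.7]
[ 0.0000e+00  2.3000e-01 -2.0400e+00  5.1594e+02 -2.7647e+02  1.2540e+02]
```

View pics/lift.png

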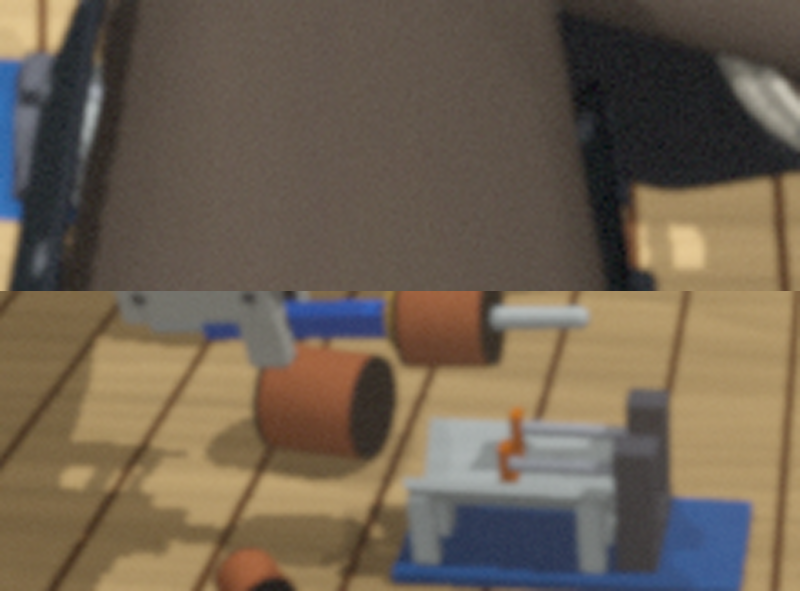

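The drum is carried bedded on the collar at (395,330), clear of the cradle, and the stop has sprung back. Now to the stand, with soft acceleration.

{"method": "move_arm", "body": {"commands": [[1.8,5,0,0,0,0.19,0],[1.8,10,0,0,0,0.19,0],[1.8,15,0,0,0,0.19,0],[1.8,20,0,0,0,0.19,0],[1.8,25,0,0,0,0.19,0],[1.8,25,0,0,0,0.19,0],[1.8,25,0,0,0,0.19,0],[1.8,25,0,0,0,0.19,0],[1.8,25,0,0,0,0.19,0],[1.8,25,0,0,0,0.19,0],[1.8,25,0,0,0,0.19,0],[1.8,25,0,0,0,0.19,0],[1.8,25,0,0,0,0.19,0],[1.8,25,0,0,0,0.19,0],[1.8,25,0,0,0,0.19,0],[1.8,17,0,0,0,0.19,0],[1.8,15,0,0,0,0.19,0],[1.8,15,0,0,0,0.19,0],[1.8,10,0,0,0,0.19,0],[1.5,5,0,0,0,0.19,0]]}}

```text
time_s: 26.9
tcp_pos: [0.552, 0.1113, 0.1257]
eef_rot: [179.9, 4.0, -87.7]
contact_force: [-0.1, 0.5, -2.7]
gripper_width: 0.0159
```

{"method": "move_arm", "body": {"commands": [[0,0,-10,-0.5,0,0,0],[0,0,-15,-0.5,0,0,0],[0,0,-18,-0.5,0,0,0],[0,0,-15,-0.5,0,0,0],[0,0,-10,-0.5,0,0,0],[0,0,-6,-0.5,0,0,0],[0,0,-3,-0.5,0,0,0],[0,0,-2,-0.5,0,0,0],[0,0,0,0,0,0,0],[0,0,0,0,0,0,0]]}}

```text
time_s: 27.9
tcp_pos: [0.552, 0.1107, 0.0472]
eef_rot: [179.8, 0.0, -87.8]
contact_force: [-0.1, -0.3, -2.4]
gripper_width: 0.0156
```

```bash
cat > st.py <<'E'
from h import *
import sys
F=[]
for i in range(6): d=capture("scene"); q=get_state(); F.append(np.r_[q["contact_force"],q["tcp_pos"]*1e3,q["eef_rot"]%360])
print(q["time_s"],np.mean(F,0).round(2))
if len(sys.argv)>1:
    A=capture("top")["frame"]
    a=cv2.resize(A[180:250,110:280],(800,329),interpolation=cv2.INTER_CUBIC);b=cv2.resize(d["frame"][190:260,300:500],(800,270),interpolation=cv2.INTER_CUBIC)
    cv2.imwrite("pics/"+sys.argv[1]+".png",np.vstack([a,b]))
E
python3 st.py
```

```text
28.2 [ 4.5000e-01  1.0000e-01 -1.8700e+00  5.5200e+02  1.1058e+02  4.7160e+01
  1.7977e+02  2.0000e-02  2.7221e+02]
```

{"method": "move_arm", "body": {"commands": [[0,0,-5,0,0,0,0],[0,0,-5,0,0,0,0],[0,0,-4,0,0,0,0],[0,0,-2,0,0,0,0],[0,0,-1,0,0,0,0],[0,0,-1,0,0,0,0],[0,0,0,0,0,0,0],[0,0,0,0,0,0,0]]}}

```text
time_s: 29.0
tcp_pos: [0.5519, 0.1105, 0.0289]
eef_rot: [179.7, 0.0, -87.8]
contact_force: [0.2, 0.6, -2.5]
gripper_width: 0.0153
```

```bash
python3 st.py
```

```text
29.3 [ 0.0000e+00 -9.0000e-02 -2.4200e+00  5.5188e+02  1.1053e+02  2.8890e+01
  1.7975e+02  1.0000e-02  2.7221e+02]
```

{"method": "move_arm", "body": {"commands": [[0,0,-0.7,0,0,0,0],[0,0,-0.5,0,0,0,0],[0,0,0,0,0,0,0]]}}

```text
time_s: 29.6
tcp_pos: [0.5517, 0.1104, 0.0274]
eef_rot: [179.7, -0.0, -87.8]
contact_force: [-0.3, -0.1, -1.7]
gripper_width: 0.0152
```

```bash
python3 st.py place
```

```text
29.9 [-3.0000e-02 -5.2000e-01 -1.7600e+00  5.5179e+02  1.1048e+02  2.7530e+01
  1.7973e+02  1.8000e+02  2.7221e+02]
```

View pics/place.png

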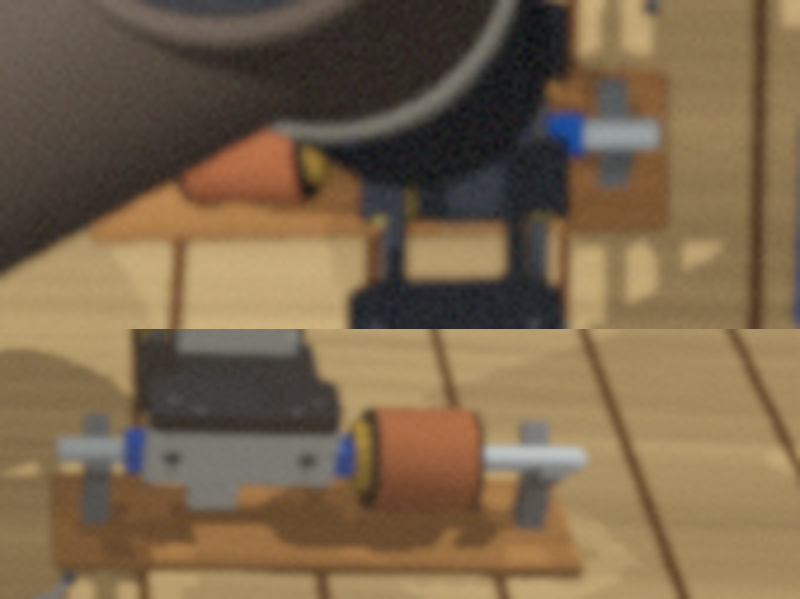

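The mandrel is over both notches, with the tail post at (97,465) and the tip post at (533,475). The drum is against the collar at (368,457). Lowering the last fraction of a millimetre.

{"method": "move_arm", "body": {"commands": [[0,0,-0.4,0,0,0,0],[0,0,-0.4,0,0,0,0],[0,0,0,0,0,0,0]]}}

```text
time_s: 30.25
tcp_pos: [0.5518, 0.1105, 0.0268]
eef_rot: [179.7, 0.0, -87.8]
contact_force: [-1.3, 0.3, -1.2]
gripper_width: 0.0159
```

```bash
python3 st.py
```

```text
30.55 [ 9.0000e-02 -8.0000e-02 -1.3100e+00  5.5183e+02  1.1051e+02  2.6800e+01
  1.7974e+02  0.0000e+00  2.7221e+02]
```

{"method": "move_arm", "body": {"commands": [[0,0,-0.4,0,0,0,0],[0,0,-0.3,0,0,0,0],[0,0,0,0,0,0,0]]}}

```text
time_s: 30.85
tcp_pos: [0.5519, 0.1105, 0.0264]
eef_rot: [179.8, 0.0, -87.8]
contact_force: [-1.8, -0.7, 3.9]
gripper_width: 0.0158
```

```bash
python3 st.py
```

```text
31.15 [-2.5200e+00 -3.2000e-01  5.4800e+00  5.5187e+02  1.1050e+02  2.6400e+01
  1.7975e+02  0.0000e+00  2.7222e+02]
```

{"method": "move_arm", "body": {"commands": [[0,0,0.3,0,0,0,0],[0,0,0,0,0,0,20],[0,0,0,0,0,0,25],[0,0,0,0,0,0,35],[0,0,0,0,0,0,50],[0,0,0,0,0,0,60],[0,0,0,0,0,0,60],[0,0,0,0,0,0,60],[0,0,0,0,0,0,60],[0,0,0,0,0,0,60],[0,0,0,0,0,0,60]]}}

```text
time_s: 32.25
tcp_pos: [0.5518, 0.1105, 0.0264]
eef_rot: [179.7, 0.0, -87.8]
contact_force: [-0.4, 0.4, 1.2]
gripper_width: 0.0523
```

```bash
python3 st.py
```

```text
32.55 [1.0000e-02 1.7000e-01 1.0000e-01 5.5181e+02 1.1049e+02 2.6380e+01
 1.7974e+02 0.0000e+00 2.7221e+02]
```

{"method": "move_arm", "body": {"commands": [[0,0,10,0,0,0,60],[0,0,20,0,0,0,60],[0,0,35,0,0,0,60],[0,0,40,0,0,0,60],[0,0,40,0,0,0,60],[0,-40,20,0,0,0,60],[0,-40,0,0,0,0,60],[0,-40,0,0,0,0,60],[0,-40,0,0,0,0,60],[0,-40,0,0,0,0,60],[0,-40,0,0,0,0,60],[0,0,0,0,0,0,60],[0,0,0,0,0,0,60]]}}

```text
time_s: 33.85
tcp_pos: [0.5516, -0.1305, 0.1919]
eef_rot: [179.8, 0.0, -87.9]
contact_force: [0.4, 0.2, 0.4]
gripper_width: 0.0526
```

```bash
python3 st.py final; python3 - <<'E'
from h import *
import pickle
c0=pickle.load(open("top.pkl","rb"));c=capture("top")
for cc in(c0,c):
    for k in("blue","yellow"):
        for b,s,ce in blobs(masks(cc["frame"])[k],15):
            if 170<ce[0]<240 and 190<ce[1]<225: print(k,s,[np.round(x,4) for x in axis2(cc,b,.05)[:2]])
d=cv2.absdiff(c0["frame"],c["frame"]).max(2)
for n,(x,y,w,h) in dict(hand=(245,110,45,75),jar=(365,128,35,35),burr=(108,100,72,52)).items(): print(n,(d[y:y+h,x:x+w]>40).sum())
E
```

```text
34.15 [-2.2000e-01  9.0000e-02 -6.0000e-02  5.5187e+02 -1.2884e+02  1.9170e+02
  1.7976e+02  1.0000e-02  2.7225e+02]
blue [180 205  54   9 407] [array([0.5511, 0.1225], dtype=float32), np.float32(92.187)]
yellow [174 202   4  16  40] [array([0.5496, 0.1802], dtype=float32), np.float32(3.4907)]
hand 2318
jar 855
burr 2502
```

View pics/final.png

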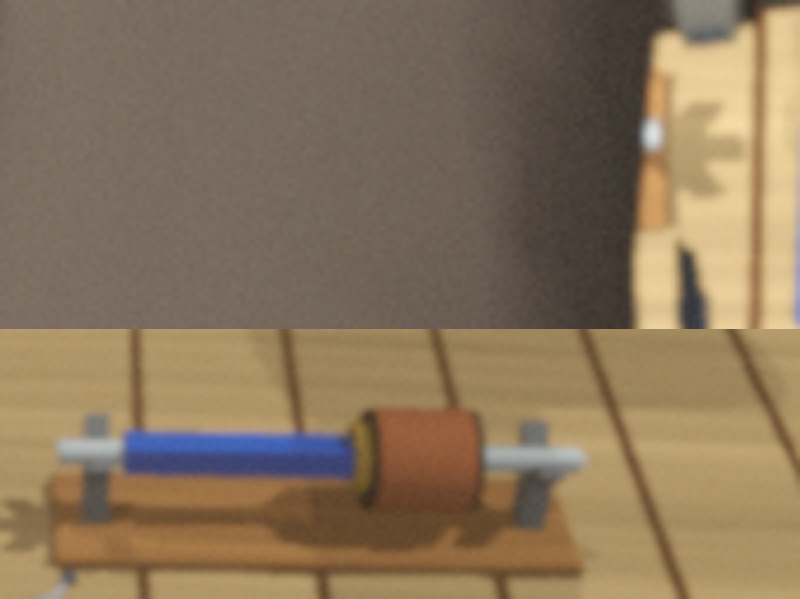

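The final view shows the mandrel in both notches, with tail at (60,450) and tip at (585,458). The drum is against the collar at (367,457). I'll do a numeric check against the first scene image, where the bystanders are visible, then hand in.

```bash
python3 - <<'E'
from h import *
import pickle
c0=pickle.load(open("scene.pkl","rb"));c=capture("scene")
for cc in(c0,c):
    for k in("blue","yellow","red"):
        for b,s,ce in blobs(masks(cc["frame"])[k],15):
            if 320<ce[0]<450 and 200<ce[1]<240: print(k,s,ce.round(2))
    f=cc["frame"].astype(float); sig=f[...,0]-.55*f[...,2]
    for u0,u1 in((318,326),(425,428),(438,443)): print([round(float(np.mean(edges(sig[:,u],212,232))),2) for u in range(u0,u1)])
d=cv2.absdiff(c0["frame"],c["frame"]).max(2)
for n,(x,y,w,h) in dict(hand=(268,250,60,65),jar=(138,252,36,38),burr=(408,272,90,62)).items(): print(n,(d[y:y+h,x:x+w]>50).sum())
E
```

```text
blue [332 217  54   6 218] [358.21 219.83]
yellow [388 214   4  16  27] [389.93 220.3 ]
[220.78, 220.74, 220.7, 220.49, 220.3, 220.29, 220.23, 220.2]
[222.55, 222.61, 222.61]
[223.45, 223.53, 223.27, 222.98, 222.85]
blue [332 218  55   5 208] [358.   219.82]
yellow [389 214   3  10  22] [390.14 218.5 ]
[220.81, 220.79, 220.67, 220.54, 220.28, 220.27, 220.23, 220.37]
[222.68, 222.72, 222.8]
[223.4, 223.33, 223.26, 222.96, 222.89]
hand 0
jar 1
burr 0
```

The mandrel is back at its starting pose to within about 0.3 px, and the bystanders haven't moved.

```bash
python3 -c "
from plant import *
print(close_job())"
```

```text
the job is handed in; nothing more can be done
None
```

The job is handed in, closing at about 34 s of the 72 s allowed; no verdict was reported. I took the mandrel by the blue handle and threaded it through the middle-sized drum. I then bedded the drum on the collar and pressed it into the sprung stop at about 10.2 N (highest reading 10.9 N) for over half a second. After that I lifted the drum out and laid the mandrel back in both notches.

**Last checks:**
- **Mandrel:** handle and spindle match the starting scene image to about 0.3 px, under 1 mm.
- **Drum:** it is against the collar by eye in the final view; I did not measure the remaining gap to the millimetre.
- **Bystanders:** handpiece, jar and burr block are unchanged in the scene image.
- **Setting down:** the push into the stand read about 8 N at most, and wrist force was near 0 after release.

**Checks that failed or disagreed:**
- **Final top view:** the arm blocked it, so the drum, mandrel and bystander checks rest on the scene camera alone.
- **Spindle measurements:** some fits before threading were unusable (wrong edges, or the gripper in view). I used the consistent ones, and the tip entered the bore without moving the drum.
- **Pictures:** I viewed 12, two over the budget of 10.

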